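# Clamp a raiser board to the sloping parts tray

### The job

The front of the sloping parts tray is too low. Take the raiser board out of the peg rack and stand it on its long edge inside the tray, flat against the inner side of the low front and down on the tray floor, and let go of it. Then take both yellow spring clamps off the offcut box and clip them over the tray front and the board together, pinching the two, one clamp near each end of the board, ready for screwing. Do not disturb the screwdriver, the screw jar or the red bin.

Things in the scene. Friction and masses are not known exactly. Their poses are not given: they have to be found in the camera images.
- tray: dark wooden tray fixed on a steel stand, leaning 25 deg (0.44 rad) to its low front, which faces the robot. Origin on the inner floor at the middle of the front's inner face, 120 mm above the bench; x up the slope, y along the front, z square to the floor (leans to the robot). Front 12 mm thick (x -12 to 0), 34 mm above the floor. Sides 66 mm high, 210 mm apart inside.
- tray_divider (a point): middle of the foot of the 34 mm high divider across the tray, 75 mm up the slope from the front's inner face; the space between front and divider is empty, fittings lie behind it, the back wall (40 mm high) is 130 mm from the front. The tray front is 234 mm long.
- raiser: light wooden board, two small screw holes, 10 mm thick (x), 190 mm long (y), 66 mm high (z), about 80 g. Origin at the middle of its underside. Starts upright on its long edge, loose in a 14 mm slot of the peg rack, underside 12 mm above the bench. Stood behind the tray front it rises 32 mm above it.
- rack: low wooden peg rack, 130 (x) x 160 mm, base 12 mm thick, fixed; origin on the bench under its middle. Pairs of 30 mm high pegs at y +-60 mm hold boards on edge along its y axis; the raiser stands at x = 0, a 32 mm high dark offcut at x = +46 mm.
- clampbox: fixed plywood offcut box, 110 (x) x 180 (y) x 80 mm high, walls 12 mm; origin on the bench under its middle. The clamps bite its -x wall (middle plane x = -49 mm), which faces the robot; offcuts up to 112 mm high stand at its far side, from x = +25 mm.
- clamp1: yellow spring clamp, black grips, orange pads, 168 mm long, 105 g. Origin on the pivot; z from jaws to handles, x the opening direction, y along the pivot pin. The frame rides on the -x half, which turns by half the jaw angle. Starts upright, handles up, clipped over the near wall of the box, at its -y end.
- clamp1_grip (a point): point on clamp1's z axis 72 mm above the pivot, between the handle grips, a good height to squeeze. There they measure 65 mm over their outsides at the start, about 33 mm (and parallel) at jaw 0.42, 27 mm at the stop. Grips run from 18 to 95 mm above the pivot (74 mm over the ends at the start), 24 mm wide along y.
- clamp2: second yellow spring clamp, the same as clamp1 in size, frame and handles; starts at the +y end of the box wall.
- clamp1_mouth (a point): point 64 mm below clamp1's pivot on its z: between its pads. Pads are 16 mm high, centred here, 26 mm wide; jaw arms end 73 mm below the pivot; the throat above the pads is free up to 8 mm below the pivot. At the start the pads are centred 14 mm below the box rim.
- clamp2_mouth (a point): point 64 mm below clamp2's pivot on its z: between its pads (see clamp1).
- clamp1_jaw (a joint): jaw of clamp1: 0 with pads 12 mm apart (start), grows as the handles are squeezed; pads about 22 mm apart at 0.16, 39 mm at 0.42, stop at 0.5. A spring closes it with 0.6 N m at 0 plus 0.8 N m/rad: about 13 N on each handle, 72 mm above the pivot, holds it wide open; the pads bite with about 11 N.
- clamp2_jaw (a joint): jaw of clamp2: 0 with pads 12 mm apart (start), grows as the handles are squeezed; pads about 22 mm apart at 0.16, 39 mm at 0.42, stop at 0.5. A spring closes it with 0.6 N m at 0 plus 0.8 N m/rad: about 13 N on each handle, 72 mm above the pivot, holds it wide open; the pads bite with about 11 N.
- screwdriver: screwdriver lying on the bench between robot and tray, 200 mm long along its x, up to 30 mm high; leave alone.
- screwjar: amber glass jar of screws with a steel cap, 64 mm across, 85 mm high, origin under its middle; leave alone.
- redbin: red plastic hopper bin of fittings, 130 x 100 x 69 mm, origin under its middle; leave alone.
Mind the look-alikes: they are no part of the job. What is shaped like the clamp2 but blue or purple is not meant. Several things have the shape of the raiser; the one meant has the colours described above.

How it is judged:
By the outcome, as a careful person would: the job done as asked, in the order asked, and still so for the second after the job is handed in, with the robot touching nothing.
It also fails if it takes over 72 s, if anything falls off the work surface, if the arm or the gripper's body presses on something with over 40 N, if the wrist force passes 120 N, or if a joint passes its speed limit or range.

### The arm

A 7-joint arm with a two-finger parallel gripper is mounted at the origin on the work surface. World frame = base frame: x ahead of the robot, y to its left, z up, the work surface at z = 0. Lengths are in m, angles in degrees, forces in N, time in s.
With the tool pointing down it reaches from about 0.425 to 0.825 m from the base axis. Payload 3.6 kg.
Tool frame: the origin (TCP) lies midway between the tips of the shut fingers; the grasp point (between the pads) lies 19 mm behind it; y points along the fingers, z is the direction in which the jaws open and shut, and the axes are right-handed (so a half turn about y gives the same grasp; the last joint's range is limited). The gripper opens to 93 mm and grips with 3 to 60 N. Pads are 15 mm wide; open, the fingers measure 128 mm over their backs; the gripper's body (75 mm by 188 mm) begins 65 mm behind the grasp point.
Start: joints at [64.887, 35.231, -0.722, 81.555, 0.464, 63.22, -2.315], TCP at [0.26, -0.596, 0.219] pointing down, gripper open.
Joint ranges: [-178.69, 178.69], [-17.37, 117.87], [-77.05, 75.6], [15.02, 138.74], [-78.02, 258.01], [0.78, 113.62], [-162.83, 162.83]. Speed limits (degrees/s): [159.86, 159.86, 180, 180, 180, 180, 180].

### API

Orientations are given as [roll, pitch, yaw] about the fixed x, y, z axes, in that order (R = Rz(yaw) Ry(pitch) Rx(roll)).
In Python, from rig import * gives the robot as it stands.
- The arm moves only by the tool send_rows, never from a script. Its argument "commands" is a list that holds one entry, the list of rows, each a list of 6 numbers: the shift along the tool's x, y, z in m, then the turn, a rotation vector about the tool's x, y, z in degrees. A call has 1 to 20 rows; each row shifts and turns the commanded pose from where the row before left it, along the tool's axes as they then stand; what a row does not reach is not made up. A row lasts 1/10 s, in which the tool goes at most 50 mm and 8.59 degrees, less where a joint would pass 70% of its speed; a pose out of reach is approached as far as the arm can. A call with a gripper value outside its range is refused whole. "gripper" is the closure in counts, from 0 (fully open) to 255 (shut), set as the call begins (left out, the last holds). The fingers move at their own pace and stop on an object; "newtons" is the grip in N (left out, the last holds). Time passes only in rows, so rows that do not move let the fingers close. It gives the time, the measured TCP pose, the force and the opening at its end, in the units of the state.
- sense(): the state, without advancing time (a new reading comes with each control period).
- read_camera(name): name is "scene" or "top"; returns a dict with "img" (480x640x3 uint8, red, green, blue), "fx", "fy", "cx", "cy" (pixels), "dist_coeffs" ([k1, k2, p1, p2, k3] as OpenCV has them; the pictures are not rectified), "rvec" (rotation vector, rad) and "tvec" (3), from world to camera coordinates, as OpenCV has them. Camera axes: x right, y down, z forward; pixel columns grow to the right and rows downward; lengths in m; the calibration is good to about 2 mm. A picture is of the moment at which its call begins. There is no depth.
- job_done(): hands the job in, once; it reports no verdict.
The state is a dict: "time": time; "q": joint angles; "joint_velocities": joint speeds; "effort": joint torques, N m; "tcp_pos": TCP position; "tcp_rot": TCP orientation; "contact_force": force on the tool from outside, world axes, zero at the start; "torque": the same for the moment, N m; "width": opening from 0.0 (shut) to 1.0 (fully open).
Only numpy, scipy, OpenCV 4.12 (cv2) and the standard library are available. Lean on these libraries where they do the work, as an engineer would, in place of code of your own. Each camera call takes 0.05 s, during which the arm holds its last target. There are 200 camera calls.

## Working session

There is one attempt and no reset: what is moved stays moved. The work goes in short steps, Python scripts to look and compute and a tool call to move; the robot and the scene stay as the last step left them, time stands still between calls to the robot, and variables do not carry over. Pictures are saved under pics/ and viewed, about 8 in all and at most 12, crops included, and the job is handed in when it is done.

Besides the shell and the picture viewer there is one more tool, called after ">>>" in YAML: its name, and indented under it one key for each argument. send_rows: Moves the arm, as the interface text tells. Its arguments: {"type":"object","properties":{"commands":{"type":"array","items":{"type":"array","items":{"type":"array","items":{"type":"number"}}}},"gripper":{"type":"number"},"newtons":{"type":"number"}},"required":["commands"]}

```bash
mkdir -p pics; ls; python3 - <<'E'
from rig import *
import cv2
print(sense())
for n in ("scene","top"):
    c=read_camera(n); cv2.imwrite(f"pics/{n}0.png",c["img"][:,:,::-1]); print({k:v for k,v in c.items() if k!="img"})
E
```

```text
pics
{'time': 0.0, 'q': array([64.88888857, 35.28837969, -0.72131996, 81.63960773,  0.46531738,
       63.22028094, -2.31407586]), 'joint_velocities': array([-0.03809331, -0.04166359,  0.00098532,  0.0848148 ,  0.02346219,
       -0.0702715 , -0.02283506]), 'effort': array([-7.04237573e-04, -4.58941627e+01,  2.09004586e-01, -1.65742958e+01,
       -6.10492565e-02,  2.03920493e-02,  2.07973872e-04]), 'tcp_pos': array([ 0.25982581, -0.59495207,  0.21750105]), 'tcp_rot': array([-9.01453126e+01, -4.05287753e-03, -1.56403455e+02]), 'contact_force': array([-0.65763605,  0.24634454, -0.63693068]), 'torque': array([ 0.05189426, -0.00300803, -0.03309211]), 'width': 0.9961880980094169}
{'fx': 582.8281883649876, 'fy': 582.8281883649876, 'cx': 319.9658821125845, 'cy': 236.80890742946775, 'dist_coeffs': array([-0.12591316,  0.        ,  0.        ,  0.        ,  0.        ]), 'rvec': array([ 1.85014654,  1.64893816, -0.70402669]), 'tvec': array([-0.08688602, -0.28059517,  1.97186368])}
{'fx': 446.4886789251215, 'fy': 446.4886789251215, 'cx': 317.24891316946474, 'cy': 242.3808799031822, 'dist_coeffs': array([-0.07660219,  0.        ,  0.        ,  0.        ,  0.        ]), 'rvec': array([ 2.18518491, -2.20419641,  0.06761578]), 'tvec': array([0.03781348, 0.54069228, 1.09659829])}
```

View pics/scene0.png

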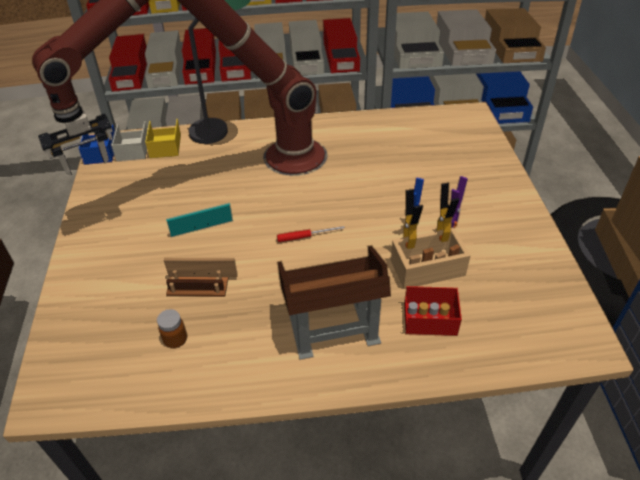

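View pics/top0.png

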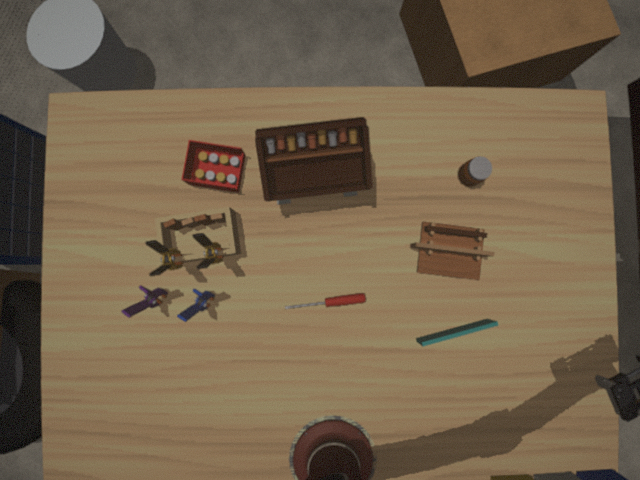

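```bash
cat > h.py <<'E'
import numpy as np, cv2
from scipy.spatial.transform import Rotation as R
def K(c): return np.array([[c["fx"],0,c["cx"]],[0,c["fy"],c["cy"]],[0,0,1.]])
def proj(c,P): return cv2.projectPoints(np.asarray(P,float).reshape(-1,3),c["rvec"],c["tvec"],K(c),c["dist_coeffs"])[0][:,0]
def ray(c,uv,z):
    p=cv2.undistortPoints(np.asarray(uv,float).reshape(-1,1,2),K(c),c["dist_coeffs"])[:,0]
    Rm=cv2.Rodrigues(c["rvec"])[0]; o=-Rm.T@c["tvec"]; d=np.c_[p,np.ones(len(p))]@Rm
    return o+d*((z-o[2])/d[:,2])[:,None]
def crop(img,u,v,w,h,s): return cv2.resize(img[v:v+h,u:u+w],None,fx=s,fy=s,interpolation=cv2.INTER_CUBIC)[:,:,::-1]
E
python3 - <<'E'
from h import *
t=cv2.imread("pics/top0.png")[:,:,::-1]; s=cv2.imread("pics/scene0.png")[:,:,::-1]
a=crop(t,240,100,150,120,5)[:,:].copy()
cv2.imwrite("pics/c1.png",np.hstack([crop(t,250,110,130,100,3),crop(t,405,210,130,100,3)]) )
A=np.vstack([np.hstack([crop(t,250,110,130,100,3),crop(t,405,210,130,100,3)]),np.hstack([crop(t,115,200,130,100,3),crop(s,390,170,130,100,3)])])
cv2.imwrite("pics/c1.png",A); print(A.shape)
E
```

```text
(600, 780, 3)
```

View pics/c1.png

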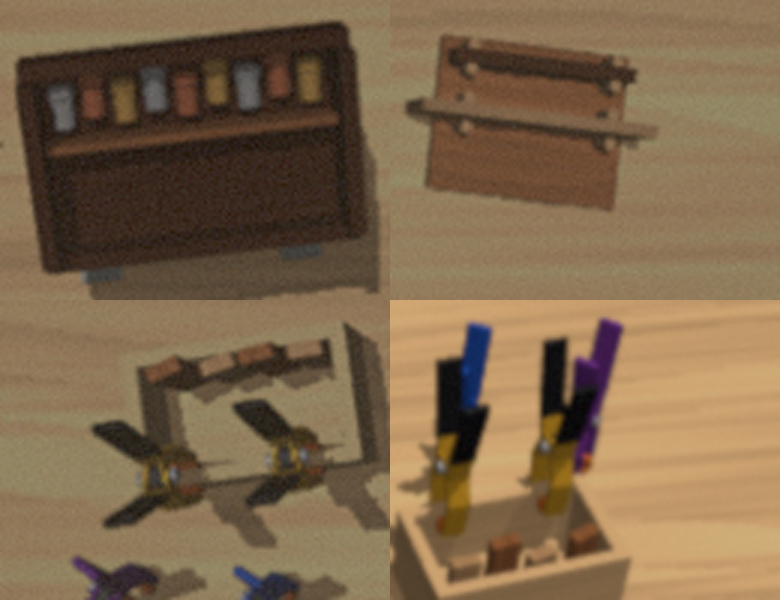

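```bash
cat > fit.py <<'E'
from h import *
from rig import *
from scipy.optimize import least_squares
T=read_camera("top"); S=read_camera("scene")
Rm=cv2.Rodrigues(T["rvec"])[0]; print("top cam",-Rm.T@T["tvec"])
def zr(y): return R.from_euler("z",y).as_matrix()
A=R.from_euler("y",-25,degrees=True).as_matrix()
def fit(name,P,uvs,z0,M,x0):
    P=np.array(P)/1000; uvs=np.array(uvs,float)
    W=lambda p:(P@M.T)@zr(p[2]).T+[p[0],p[1],z0]
    f=lambda p:(proj(T,W(p))-uvs).ravel()
    r=least_squares(f,x0,loss="soft_l1"); print(name,r.x[:2].round(4),np.degrees(r.x[2]).round(2)); print((-f(r.x).reshape(-1,2)).round(1).tolist()); return r.x
I=np.eye(3)
tr=fit("tray",[[142,117,66],[142,-117,66],[-12,-117,66],[-12,117,66],[75,105,34],[75,-105,34]],[(256,130),(365,118.3),(371.7,188.7),(265.7,200),(266.7,159.3),(362.7,149.3)],.12,A,[.65,0,0])
rk=fit("rack",[[65,80,12],[65,-80,12],[-65,-80,12],[-65,80,12]],[(421.7,221.7),(484,230),(479.3,280),(417.3,272.3)],0,I,[.5,-.3,0])
ra=fit("raiser",[[0,95,66],[0,-95,66]],[(411.5,244.5),(493,253.5)],.012,I,[.5,-.3,0])
bx=fit("box",[[55,90,80],[55,-90,80],[-55,-90,80]],[(159,218.3),(230,207.3),(240,252.7)],0,I,[.5,.3,0])
for n,p in (("c1",[(195,234.3),(199,266.7)]),("c2",[(147.3,242.3),(151,274)])): print(n,ray(T,p,.225).round(4).tolist())
E
python3 fit.py
```

```text
top cam [0.4776633  0.03850217 1.12546042]
tray [0.6693 0.0328] 5.75
[[1.5, 0.2], [-4.1, 0.6], [-1.5, -1.9], [0.7, -2.3], [0.9, 0.6], [-0.3, 0.9]]
rack [ 0.5169 -0.3026] -7.3
[[-0.5, 0.2], [-0.2, 0.9], [0.1, -0.3], [0.6, -0.6]]
raiser [ 0.5189 -0.2865] -6.87
[[-1.4, -0.1], [1.5, 0.1]]
box [0.5556 0.313 ] 8.39
[[0.7, -0.4], [-2.9, 0.5], [0.4, -0.1]]
c1 [[0.5476, 0.2824, 0.225], [0.4818, 0.2738, 0.225]]
c2 [[0.5322, 0.3808, 0.225], [0.4676, 0.3724, 0.225]]
```

```bash
cat > ov.py <<'E'
from h import *
A=R.from_euler("y",-25,degrees=True).as_matrix()
def pose(p,z0=0,M=np.eye(3)): return lambda P:(np.array(P,float)/1000@M.T)@R.from_euler("z",p[2],degrees=True).as_matrix().T+[p[0],p[1],z0]
def box(x0,x1,y0,y1,z0,z1):
    c=[(x,y,z) for x in(x0,x1) for y in(y0,y1) for z in(z0,z1)]
    return [(c[i],c[j]) for i in range(8) for j in range(i+1,8) if bin(i^j).count("1")==1]
def lines(D):
    L=[]
    t=pose(D["tray"],.12,A)
    for b in (box(-12,0,-105,105,0,34),box(130,142,-105,105,0,40),box(-12,142,105,117,0,66),box(-12,142,-117,-105,0,66)): L+=[t(e) for e in b]
    L+=[t([(75,-105,34),(75,105,34)])]
    L+=[pose(D["rack"])(e) for e in box(-65,65,-80,80,0,12)]
    L+=[pose(D["raiser"],.012)(e) for e in box(-5,5,-95,95,0,66)]
    b=pose(D["box"]); L+=[b(e) for e in box(-55,55,-90,90,0,80)+box(-43,43,-78,78,80,80)]
    for k in("c1","c2"):
        y=D[k]; L+=[b(e) for e in [((-49,y,57),(-49,y,225)),((-49-32.5,y,202),(-49+32.5,y,202)),((-49,y-12,130),(-49,y+12,130)),((-49-37,y-12,225),(-49-37,y+12,225)),((-49+37,y-12,225),(-49+37,y+12,225))]]
    return L
def draw(c,D,u,v,w,h,s):
    im=np.ascontiguousarray(crop(c["img"],u,v,w,h,s))
    for e in lines(D):
        p=((proj(c,e)-[u,v]+.5)*s).astype(int)
        cv2.line(im,tuple(map(int,p[0])),tuple(map(int,p[1])),(0,255,0),1,cv2.LINE_AA)
    return im
def sheet(T,S,D,fn):
    a=[draw(T,D,250,110,130,100,3),draw(T,D,405,210,100,100,3)[:,:],draw(T,D,140,195,110,100,3)]
    a=[a[0][:,:],a[1][:,:],a[2]]
    top=np.hstack([draw(T,D,250,110,90*130//90,100,2)[:, :],draw(T,D,405,210,100,100,2),draw(T,D,140,195,110,100,2)])
    im=lambda c,u,v,w,h: cv2.resize(draw(c,D,u,v,w,h,3),(w*3,h*3))
    g=np.vstack([np.hstack([im(T,250,110,130,100),im(T,405,210,100,100)[:, :]])[:, :690],np.hstack([im(T,140,195,105,100),im(S,390,190,125,100)])])
    cv2.imwrite(fn,g); print(g.shape)
E
cat > D.py <<'E'
D=dict(tray=[.6693,.0328,5.75],rack=[.5169,-.3026,-7.3],raiser=[.5189,-.2865,-6.87],box=[.5556,.307,8.39],c1=-50,c2=50)
E
python3 - <<'E'
from ov import *; from D import D; from rig import *
T=read_camera("top");S=read_camera("scene")
f=lambda c,u,v,w,h:draw(c,D,u,v,w,h,3)
g=np.vstack([np.hstack([f(T,250,110,130,100),f(T,405,210,130,100)]),np.hstack([f(T,140,195,110,100),f(S,270,240,150,100)])])
cv2.imwrite("pics/o1.png",g);print(g.shape)
E
```

```text
(600, 780, 3)
```

View pics/o1.png

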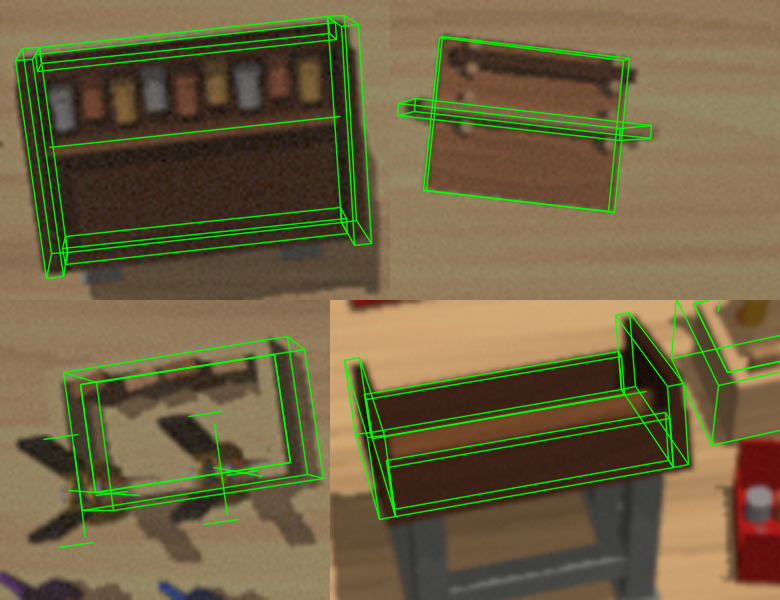

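```bash
cat > auto.py <<'E'
from ov import *; from rig import *; from D import D
from scipy.optimize import differential_evolution
T=read_camera("top");S=read_camera("scene")
def edge(c):
    g=cv2.GaussianBlur(cv2.cvtColor(c["img"],cv2.COLOR_RGB2LAB),(0,0),1.).astype(np.float32)
    gx=cv2.Sobel(g,5,1,0).astype(np.float32);gy=cv2.Sobel(g,5,0,1)
    return np.sqrt(np.minimum(np.abs(gx).sum(2)/8,40)),np.sqrt(np.minimum(np.abs(gy).sum(2)/8,40)),gx.sum(2),gy.sum(2),g
E_=[(T,edge(T)),(S,edge(S))]
t=np.linspace(.03,.97,40)[:,None]
def score(L,w=(1,1)):
    s=0
    for (c,e),wt in zip(E_,w):
        for l in L:
            p=proj(c,l[0]*(1-t)+l[1]*t); d=p[-1]-p[0]; n=np.linalg.norm(d)
            if n<4: continue
            nx,ny=-d[1]/n,d[0]/n
            m=p.astype(np.float32)
            g=cv2.remap(c["gm"],m[:,:1].copy(),m[:,1:].copy(),cv2.INTER_LINEAR)[:,0] 
            s+=wt*np.mean(np.minimum(np.abs(g[:,:3]*nx+g[:,3:6]*ny).sum(1),60))
    return s
for c,e in E_:
    g=e[4]; c["gm"]=np.dstack([cv2.Sobel(g,5,1,0)/8,cv2.Sobel(g,5,0,1)/8]).astype(np.float32)[:,:,[0,1,2,3]] if 0 else None
    gx=cv2.Sobel(g,cv2.CV_32F,1,0)/8; gy=cv2.Sobel(g,cv2.CV_32F,0,1)/8
    c["gl"]=[gx,gy]
def score(L,w):
    s=0
    for (c,e),wt in zip(E_,w):
        for l in L:
            p=proj(c,l[0]*(1-t)+l[1]*t).astype(np.float32); d=p[-1]-p[0]; n=np.linalg.norm(d)
            if n<4: continue
            gx,gy=[cv2.remap(G,p[:,:1].copy(),p[:,1:].copy(),cv2.INTER_LINEAR)[:,0] for G in c["gl"]]
            s+=wt*np.mean(np.minimum(np.abs(-gx*d[1]+gy*d[0]).sum(-1)/n,30))
    return s
def fit(name,fn,p0,dx=.015,da=3,w=(1,1)):
    p0=np.array(p0)
    r=differential_evolution(lambda p:-score(fn(p),w),[(p0[0]-dx,p0[0]+dx),(p0[1]-dx,p0[1]+dx),(p0[2]-da,p0[2]+da)],seed=1,popsize=12,maxiter=40)
    print(name,w,r.x.round(4).tolist(),round(-r.fun,1),"was",round(score(fn(p0),w),1)); return r.x
top=lambda B,f:[f(e) for e in B]
def tray(p): 
    f=pose(p,.12,A); return [f(e) for e in [((-12,-105,34),(-12,105,34)),((0,-105,34),(0,105,34)),((130,-105,40),(130,105,40)),((142,-105,40),(142,105,40)),((-12,117,66),(142,117,66)),((-12,-117,66),(142,-117,66)),((-12,105,66),(142,105,66)),((-12,-105,66),(142,-105,66)),((0,-105,0),(0,105,0))]]
def rais(p): return [pose(p,.012)(e) for e in [((-5,-95,66),(-5,95,66)),((5,-95,66),(5,95,66)),((-5,-95,0),(-5,-95,66)),((5,95,0),(5,95,66)),((-5,95,66),(5,95,66)),((-5,-95,66),(5,-95,66)),((5,-95,0),(5,-95,66))]]
def bx(p): return [pose(p)(e) for e in box(-55,55,-90,90,80,80)[:]+box(-43,43,-78,78,80,80)+[((55,-90,0),(55,-90,80)),((55,90,0),(55,90,80)),((55,-90,0),(55,90,0))]]
def rk(p): return [pose(p)(e) for e in box(-65,65,-80,80,12,12)]
if __name__=="__main__":
  for w in((1,1),(1,0),(0,1)):
    fit("tray",tray,D["tray"],w=w); fit("raiser",rais,[.5189,-.290,-6.87],.012,w=w); fit("box",bx,[.5556,.318,8.4],.018,w=w); fit("rack",rk,D["rack"],.012,w=w)
E
python3 auto.py
```

```text
tray (1, 1) [0.6663, 0.0338, 6.3195] 265.6 was 234.9
raiser (1, 1) [0.522, -0.2901, -5.5819] 159.2 was 147.5
box (1, 1) [0.5596, 0.3237, 7.9463] 536.0 was 302.5
rack (1, 1) [0.5196, -0.3018, -7.5744] 176.0 was 169.3
tray (1, 0) [0.6671, 0.0344, 6.4913] 96.2 was 80.5
raiser (1, 0) [0.5192, -0.2931, -7.7094] 65.6 was 59.8
box (1, 0) [0.5477, 0.309, 7.9653] 245.9 was 147.7
rack (1, 0) [0.5178, -0.3017, -7.8088] 114.7 was 110.1
tray (0, 1) [0.666, 0.0332, 5.9096] 173.8 was 154.4
raiser (0, 1) [0.5257, -0.29, -5.3894] 107.2 was 87.7
box (0, 1) [0.5613, 0.3245, 7.847] 332.0 was 154.8
rack (0, 1) [0.5289, -0.3113, -6.6396] 132.6 was 59.3
```

```bash
cat > D.py <<'E'
D=dict(tray=[.6665,.034,6.2],rack=[.518,-.302,-7.7],raiser=[.5192,-.2925,-7.5],box=[.5596,.3237,7.95],c1=-50,c2=50)
E
python3 - <<'E'
from ov import *; from D import D; from rig import *
T=read_camera("top");S=read_camera("scene")
f=lambda c,u,v,w,h:draw(c,D,u,v,w,h,3)
g=np.vstack([np.hstack([f(T,250,110,130,90),f(T,405,210,130,90)]),np.hstack([f(T,140,195,110,110),f(S,385,170,90,110),f(S,160,250,60,110)])])
cv2.imwrite("pics/o2.png",g);print(g.shape)
E
```

```text
(600, 780, 3)
```

View pics/o2.png

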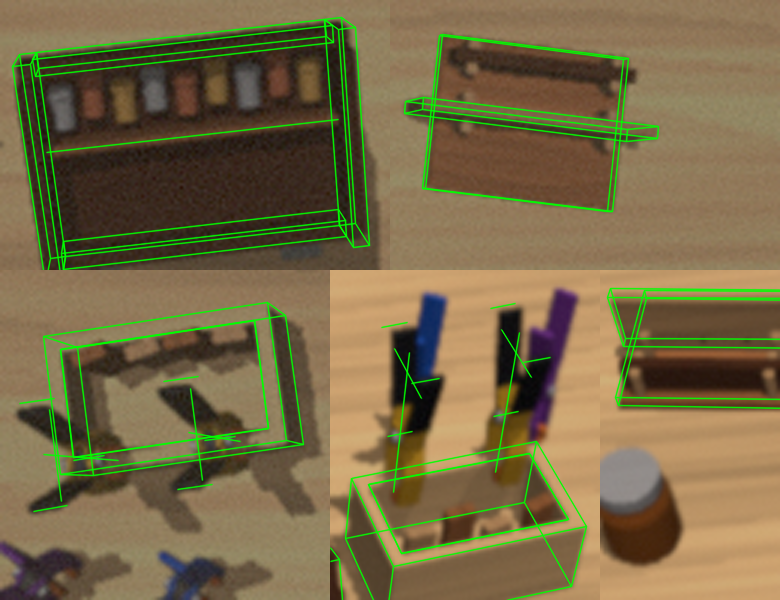

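```bash
cat > plan.py <<'E'
from h import *
from D import D
from rig import *
from scipy.linalg import expm,logm
A=R.from_euler("y",-25,degrees=True).as_matrix()
TOOL=R.from_euler("xyz",[-90,0,-90],degrees=True).as_matrix()  # tool y down(-z), tool z = +x
def H(M,p): T=np.eye(4);T[:3,:3]=M;T[:3,3]=p;return T
def frame(n):
    p=D[n]; Z=R.from_euler("z",p[2],degrees=True).as_matrix(); return H(Z@A,[p[0],p[1],.12]) if n=="tray" else H(Z,[p[0],p[1],0])
def goal(n,xyz,tilt=0): # TCP pose at xyz mm of frame n, fingers along -z of frame, jaws along x
    return frame(n)@H(R.from_euler("y",tilt,degrees=True).as_matrix()@TOOL,np.array(xyz)/1000)
def now():
    s=sense(); return H(R.from_euler("xyz",s["tcp_rot"],degrees=True).as_matrix(),s["tcp_pos"]),s
def plan(G,N=None):
    C,s=now(); X=np.linalg.inv(C)@G
    d=np.linalg.norm(X[:3,3])*1000; a=np.degrees(np.linalg.norm(R.from_matrix(X[:3,:3]).as_rotvec()))
    N=N or int(max(np.ceil(d/35),np.ceil(a/7),1))
    L=expm(logm(X).real/N)
    print("N",N,"row",[*L[:3,3].round(4),*R.from_matrix(L[:3,:3]).as_rotvec(degrees=True).round(2)],f"d {d:.1f}mm a {a:.1f}","F",s["contact_force"].round(1),"t",round(s["time"],1))
def inn(n):
    C,s=now(); X=np.linalg.inv(frame(n))@C; print("TCP in",n,(X[:3,3]*1000).round(1), "tool axes y,z",X[:3,1].round(3),X[:3,2].round(3))
E
python3 - <<'E'
from plan import *
D["raiser"]=D["raiser"]
plan(goal("raiser",[0,0,160]),18)
T=read_camera("top"); print(ray(T,[(155,298),(205,303)],.12))
E
```

```text
N 18 row [np.float64(-0.0231), np.float64(0.0033), np.float64(0.0008), np.float64(0.0), np.float64(-3.27), np.float64(-0.0)] d 403.0mm a 58.9 F [0.4 0.5 0.1] t 0.5
[[0.41214454 0.40176031 0.12      ]
 [0.40057687 0.28738495 0.12      ]]
```

>>> send_rows:
  commands:
    - [[-0.0231,0.0033,0.0008,0,-3.27,0],[-0.0231,0.0033,0.0008,0,-3.27,0],[-0.0231,0.0033,0.0008,0,-3.27,0],[-0.0231,0.0033,0.0008,0,-3.27,0],[-0.0231,0.0033,0.0008,0,-3.27,0],[-0.0231,0.0033,0.0008,0,-3.27,0],[-0.0231,0.0033,0.0008,0,-3.27,0],[-0.0231,0.0033,0.0008,0,-3.27,0],[-0.0231,0.0033,0.0008,0,-3.27,0],[-0.0231,0.0033,0.0008,0,-3.27,0],[-0.0231,0.0033,0.0008,0,-3.27,0],[-0.0231,0.0033,0.0008,0,-3.27,0],[-0.0231,0.0033,0.0008,0,-3.27,0],[-0.0231,0.0033,0.0008,0,-3.27,0],[-0.0231,0.0033,0.0008,0,-3.27,0],[-0.0231,0.0033,0.0008,0,-3.27,0],[-0.0231,0.0033,0.0008,0,-3.27,0],[-0.0231,0.0033,0.0008,0,-3.27,0],[0,0,0,0,0,0],[0,0,0,0,0,0]]
  gripper: 140
  newtons: 30

```text
time: 2.55
tcp_pos: [0.5191, -0.2935, 0.1593]
tcp_rot: [-90.0, -0.1, -97.5]
contact_force: [0.0, -1.1, -0.6]
width: 0.453
```

```bash
python3 - <<'E'
from plan import *
from ov import draw
inn("raiser"); print(sense()["width"]); plan(goal("raiser",[0,0,40]),6)
T=read_camera("top");S=read_camera("scene")
cv2.imwrite("pics/a1.png",np.hstack([crop(T["img"],395,200,130,110,3),draw(S,D,145,190,120,110,3)]))
E
```

```text
TCP in raiser [  0.   -1.  159.3] tool axes y,z [-0.    -0.001 -1.   ] [ 1. -0. -0.]
0.4532644988346779
N 6 row [np.float64(-0.0002), np.float64(0.0199), np.float64(-0.0), np.float64(0.0), np.float64(-0.0), np.float64(0.01)] d 119.3mm a 0.1 F [ 0.  -1.1 -0.6] t 2.5
```

View pics/a1.png

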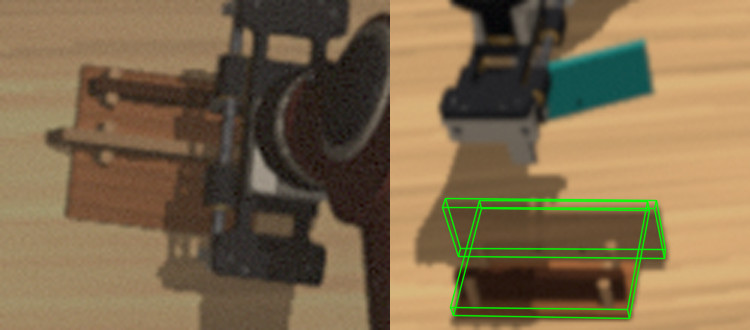

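>>> send_rows:
  commands:
    - [[0,0.018,0,0,0,0],[0,0.018,0,0,0,0],[0,0.018,0,0,0,0],[0,0.018,0,0,0,0],[0,0.018,0,0,0,0],[0,0.016,0,0,0,0],[0,0,0,0,0,0],[0,0,0,0,0,0]]

```text
time: 3.45
tcp_pos: [0.5189, -0.2947, 0.0534]
tcp_rot: [-90.0, -0.0, -97.7]
contact_force: [0.2, 0.3, -0.5]
width: 0.454
```

>>> send_rows:
  commands:
    - [[0,0,0,0,0,0],[0,0,0,0,0,0],[0,0,0,0,0,0],[0,0,0,0,0,0],[0,0,0,0,0,0],[0,0,0,0,0,0],[0,0,0,0,0,0],[0,0,0,0,0,0]]
  gripper: 255
  newtons: 30

```text
time: 4.25
tcp_pos: [0.5193, -0.2934, 0.0536]
tcp_rot: [-90.0, -0.0, -97.5]
contact_force: [-0.2, 0.6, 3.0]
width: 0.103
```

>>> send_rows:
  commands:
    - [[0,-0.02,0,0,0,0],[0,-0.03,0,0,0,0],[0,-0.03,0,0,0,0],[0,-0.03,0,0,0,0],[0,-0.03,0,0,0,0],[0,-0.03,0,0,0,0],[0,-0.03,0,0,0,0],[0,0,0,0,0,0]]

```text
time: 5.05
tcp_pos: [0.5215, -0.2941, 0.2574]
tcp_rot: [-89.5, -0.1, -97.5]
contact_force: [1.1, 0.1, -0.2]
width: 0.106
```

```bash
python3 - <<'E'
from plan import *
print(sense()["width"]); G=goal("tray",[11,1,135]); print(G[:3,3]); plan(G,18)
E
```

```text
0.106317996917255
[0.61958332 0.0299091  0.24700035]
N 18 row [np.float64(-0.0181), np.float64(0.0018), np.float64(0.0049), np.float64(1.36), np.float64(-0.75), np.float64(0.18)] d 338.7mm a 28.1 F [ 1.1  0.1 -0.2] t 5.0
```

>>> send_rows:
  commands:
    - [[-0.0181,0.0018,0.0049,1.36,-0.75,0.18],[-0.0181,0.0018,0.0049,1.36,-0.75,0.18],[-0.0181,0.0018,0.0049,1.36,-0.75,0.18],[-0.0181,0.0018,0.0049,1.36,-0.75,0.18],[-0.0181,0.0018,0.0049,1.36,-0.75,0.18],[-0.0181,0.0018,0.0049,1.36,-0.75,0.18],[-0.0181,0.0018,0.0049,1.36,-0.75,0.18],[-0.0181,0.0018,0.0049,1.36,-0.75,0.18],[-0.0181,0.0018,0.0049,1.36,-0.75,0.18],[-0.0181,0.0018,0.0049,1.36,-0.75,0.18],[-0.0181,0.0018,0.0049,1.36,-0.75,0.18],[-0.0181,0.0018,0.0049,1.36,-0.75,0.18],[-0.0181,0.0018,0.0049,1.36,-0.75,0.18],[-0.0181,0.0018,0.0049,1.36,-0.75,0.18],[-0.0181,0.0018,0.0049,1.36,-0.75,0.18],[-0.0181,0.0018,0.0049,1.36,-0.75,0.18],[-0.0181,0.0018,0.0049,1.36,-0.75,0.18],[-0.0181,0.0018,0.0049,1.36,-0.75,0.18],[0,0,0,0,0,0],[0,0,0,0,0,0]]

```text
time: 7.05
tcp_pos: [0.6162, 0.0297, 0.2417]
tcp_rot: [-65.5, 0.3, -83.8]
contact_force: [0.1, 0.1, -0.6]
width: 0.11
```

```bash
python3 - <<'E'
from plan import *
import ov
inn("tray"); plan(goal("tray",[11,-1,122]),2)
C,s=now(); X=np.linalg.inv(frame("tray"))@C
T=read_camera("top");S=read_camera("scene")
# draw board from TCP: board frame: tool y=-z_board, tool z = x, centre +1 along board y
Bd=C@np.linalg.inv(H(TOOL,[0,0,0])); Bd=Bd@H(np.eye(3),[0,.001,-.0415])
old=ov.lines
def L(D):
    out=[]
    for e in ov.box(-5,5,-95,95,0,66): out.append(np.array(e)/1000@Bd[:3,:3].T+Bd[:3,3])
    t=ov.pose(D["tray"],.12,A)
    for b in (ov.box(-12,0,-105,105,0,34),ov.box(-12,142,105,117,0,66),ov.box(-12,142,-117,-105,0,66)): out+=[t(e) for e in b]
    return out
ov.lines=L
cv2.imwrite("pics/a2.png",np.hstack([ov.draw(T,D,245,110,130,110,3),ov.draw(S,D,270,230,130,110,3)]))
E
```

```text
TCP in tray [  5.7   1.1 131.6] tool axes y,z [-0.009  0.005 -1.   ] [ 1.    -0.001 -0.009]
N 2 row [np.float64(0.0011), np.float64(0.0048), np.float64(0.0027), np.float64(0.27), np.float64(-0.04), np.float64(-0.13)] d 11.2mm a 0.6 F [ 0.1  0.1 -0.6] t 7.0
```

View pics/a2.png

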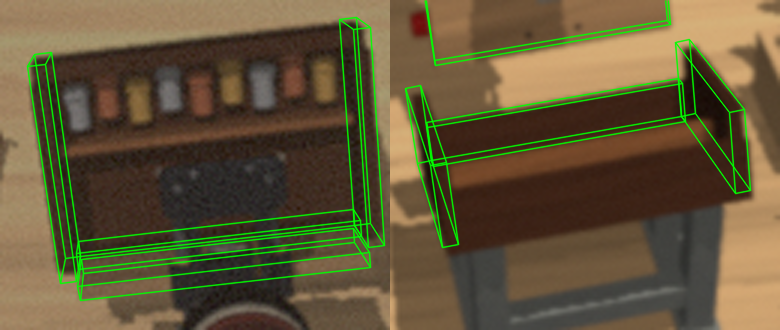

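>>> send_rows:
  commands:
    - [[0.0011,0.0048,0.0027,0.27,-0.04,-0.13],[0.0011,0.0048,0.0027,0.27,-0.04,-0.13],[0,0,0,0,0,0],[0,0.015,0,0,0,0],[0,0.015,0,0,0,0],[0,0.015,0,0,0,0],[0,0.015,0,0,0,0],[0,0.007,0,0,0,0],[0,0,0,0,0,0],[0,0,0,0,0,0]]

```text
time: 8.15
tcp_pos: [0.6547, 0.0323, 0.1759]
tcp_rot: [-64.8, 0.0, -83.8]
contact_force: [-0.6, 0.7, -0.3]
width: 0.107
```

```bash
python3 - <<'E'
from plan import *
inn("tray"); print(sense()["contact_force"],sense()["torque"],sense()["width"])
E
```

```text
TCP in tray [12.8 -0.5 55.7] tool axes y,z [ 0.003  0.    -1.   ] [ 1.    -0.     0.003]
[-0.60144788  0.74329896 -0.29057387] [-0.07087884  0.3690267   0.00607644] 0.10708143561432742
```

No contact; board bottom est. 14 mm above the floor. Lower on in small steps.

>>> send_rows:
  commands:
    - [[0,0.004,0,0,0,0],[0,0.004,0,0,0,0],[0,0.002,0,0,0,0],[0,0,0,0,0,0],[0,0,0,0,0,0]]

```text
time: 8.65
tcp_pos: [0.6588, 0.0325, 0.1669]
tcp_rot: [-64.8, 0.0, -83.8]
contact_force: [0.3, -0.8, -1.0]
width: 0.107
```

>>> send_rows:
  commands:
    - [[0,0.002,0,0,0,0],[0,0.001,0,0,0,0],[0,0,0,0,0,0]]

```text
time: 8.95
tcp_pos: [0.6601, 0.0326, 0.1643]
tcp_rot: [-64.8, 0.0, -83.8]
contact_force: [-0.9, -0.7, 0.6]
width: 0.1
```

>>> send_rows:
  commands:
    - [[0,0.001,0,0,0,0],[0,0,0,0,0,0]]

```text
time: 9.15
tcp_pos: [0.6601, 0.0326, 0.1642]
tcp_rot: [-64.8, -0.0, -83.8]
contact_force: [-4.5, -0.4, 7.0]
width: 0.108
```

```bash
python3 - <<'E'
from plan import *
inn("tray"); print(sense()["contact_force"],sense()["torque"],sense()["width"])
E
```

```text
TCP in tray [12.8 -0.7 42.8] tool axes y,z [ 0.003 -0.    -1.   ] [ 1.    -0.     0.003]
[-4.50373397 -0.39012826  6.97128084] [-0.07746957  0.81590727  0.03789646] 0.10792510520516953
```

>>> send_rows:
  commands:
    - [[0,-0.001,-0.002,0,0,0],[0,0,-0.002,0,0,0],[0,0,-0.002,0,0,0],[0,0,0,0,0,0]]

```text
time: 9.55
tcp_pos: [0.6548, 0.0321, 0.1618]
tcp_rot: [-64.8, 0.0, -83.8]
contact_force: [0.2, 0.5, 1.2]
width: 0.104
```

>>> send_rows:
  commands:
    - [[0,0,-0.001,0,0,0],[0,0,-0.001,0,0,0],[0,0,0,0,0,0]]

```text
time: 9.85
tcp_pos: [0.6529, 0.0319, 0.1609]
tcp_rot: [-64.8, 0.0, -83.8]
contact_force: [0.9, 0.2, 2.3]
width: 0.108
```

>>> send_rows:
  commands:
    - [[0,0,-0.001,0,0,0],[0,0,-0.001,0,0,0],[0,0,0,0,0,0]]

```text
time: 10.15
tcp_pos: [0.651, 0.0316, 0.1599]
tcp_rot: [-64.8, 0.0, -83.8]
contact_force: [0.8, -0.2, 2.0]
width: 0.105
```

```bash
python3 - <<'E'
from plan import *
inn("tray"); s=sense(); print(frame("tray")[:3,:3].T@s["contact_force"],s["torque"],s["width"])
E
```

```text
TCP in tray [ 2.6 -0.7 42.8] tool axes y,z [ 0.003  0.    -1.   ] [ 1.    -0.     0.003]
[ 1.5203983  -0.3115829   1.52263007] [-0.11128606  0.16442021  0.01793735] 0.10513562720656114
```

>>> send_rows:
  commands:
    - [[0,0,-0.001,0,0,0],[0,0,-0.001,0,0,0],[0,0,0,0,0,0]]

```text
time: 10.45
tcp_pos: [0.6506, 0.0316, 0.1598]
tcp_rot: [-64.6, 0.0, -83.8]
contact_force: [2.7, 1.1, 1.2]
width: 0.11
```

>>> send_rows:
  commands:
    - [[0,0,-0.001,0,0,0],[0,0,-0.001,0,0,0],[0,0,0,0,0,0]]

```text
time: 10.75
tcp_pos: [0.6505, 0.0316, 0.1598]
tcp_rot: [-64.4, 0.1, -83.8]
contact_force: [7.6, -0.5, -0.5]
width: 0.105
```

```bash
python3 - <<'E'
from plan import *
inn("tray"); s=sense(); print(frame("tray")[:3,:3].T@s["contact_force"],s["torque"],s["width"])
E
```

```text
TCP in tray [ 2.2 -0.6 42.9] tool axes y,z [ 0.01   0.001 -1.   ] [ 1.   -0.    0.01]
[ 6.59840011 -1.33469175 -3.66012348] [-0.06109158 -1.17809324 -0.05214543] 0.10496948795812427
```

>>> send_rows:
  commands:
    - [[0,0.0005,0.001,0,0,0],[0,0,0,0,0,0],[0,0,0,0,0,0]]

```text
time: 11.05
tcp_pos: [0.6506, 0.0316, 0.1597]
tcp_rot: [-64.5, 0.0, -83.8]
contact_force: [5.5, -0.5, 3.3]
width: 0.107
```

>>> send_rows:
  commands:
    - [[0,0,0,0,0,0],[0,0,0,0,0,0],[0,0,0,0,0,0],[0,0,0,0,0,0],[0,0,0,0,0,0],[0,0,0,0,0,0],[0,-0.01,0,0,0,0],[0,-0.03,0,0,0,0],[0,-0.03,0,0,0,0],[0,-0.03,0,0,0,0],[0,-0.03,0,0,0,0],[0,-0.03,0,0,0,0]]
  gripper: 140

```text
time: 12.25
tcp_pos: [0.5798, 0.0239, 0.3046]
tcp_rot: [-64.8, -0.0, -83.8]
contact_force: [0.7, 0.9, 0.2]
width: 0.449
```

```bash
sed -i 's/tray=\[.6665,.034/tray=[.6636,.0337/' D.py; python3 - <<'E'
from plan import *
import ov
ov.lines_=ov.lines
D["c1"]+=5
# clamp c1 frame pivot in box frame
G=goal("box",[-49,D["c1"],130+72-19+80]); print(G[:3,3]); 
C,s=now(); print(C[:3,3]); plan(G,18)
T=read_camera("top");S=read_camera("scene")
def L(D):
    t=ov.pose(D["tray"],.12,A)
    return [t(e) for b in (ov.box(0,10,-95,95,0,66),) for e in b]
ov.lines=L
cv2.imwrite("pics/a3.png",np.hstack([ov.draw(T,D,245,110,130,110,3),ov.draw(S,D,265,220,130,110,3)]))
def Lb(z): pass
# blue clamp height
for P in ([.400,.287],[.412,.402]):
    for z in (.1,.15,.2,.25): print(z,ray(T,[(205,303)] if P[1]<.3 else [(155,298)],z).round(3), proj(S,[[*ray(T,[(205,303)] if P[1]<.3 else [(155,298)],z)[0]]]).round(0))
E
```

```text
[0.51729483 0.27235535 0.263     ]
[0.57975543 0.02394957 0.30460471]
N 18 row [np.float64(-0.0141), np.float64(0.0018), np.float64(-0.0023), np.float64(-1.4), np.float64(-0.1), np.float64(0.02)] d 259.5mm a 25.2 F [0.7 0.9 0.2] t 12.2
0.1 [[0.399 0.292 0.1  ]] [[407. 202.]]
0.15 [[0.403 0.28  0.15 ]] [[404. 190.]]
0.2 [[0.407 0.268 0.2  ]] [[401. 177.]]
0.25 [[0.411 0.255 0.25 ]] [[398. 164.]]
0.1 [[0.411 0.409 0.1  ]] [[448. 202.]]
0.15 [[0.414 0.391 0.15 ]] [[444. 189.]]
0.2 [[0.417 0.373 0.2  ]] [[440. 177.]]
0.25 [[0.421 0.355 0.25 ]] [[436. 163.]]
```

View pics/a3.png

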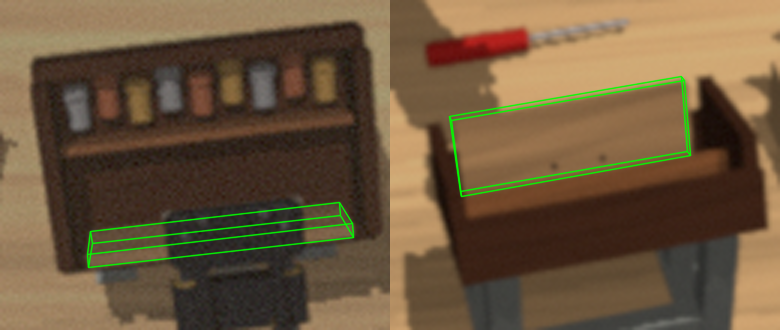

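>>> send_rows:
  commands:
    - [[-0.0141,0.0018,-0.0023,-1.4,-0.1,0.02],[-0.0141,0.0018,-0.0023,-1.4,-0.1,0.02],[-0.0141,0.0018,-0.0023,-1.4,-0.1,0.02],[-0.0141,0.0018,-0.0023,-1.4,-0.1,0.02],[-0.0141,0.0018,-0.0023,-1.4,-0.1,0.02],[-0.0141,0.0018,-0.0023,-1.4,-0.1,0.02],[-0.0141,0.0018,-0.0023,-1.4,-0.1,0.02],[-0.0141,0.0018,-0.0023,-1.4,-0.1,0.02],[-0.0141,0.0018,-0.0023,-1.4,-0.1,0.02],[-0.0141,0.0018,-0.0023,-1.4,-0.1,0.02],[-0.0141,0.0018,-0.0023,-1.4,-0.1,0.02],[-0.0141,0.0018,-0.0023,-1.4,-0.1,0.02],[-0.0141,0.0018,-0.0023,-1.4,-0.1,0.02],[-0.0141,0.0018,-0.0023,-1.4,-0.1,0.02],[-0.0141,0.0018,-0.0023,-1.4,-0.1,0.02],[-0.0141,0.0018,-0.0023,-1.4,-0.1,0.02],[-0.0141,0.0018,-0.0023,-1.4,-0.1,0.02],[-0.0141,0.0018,-0.0023,-1.4,-0.1,0.02],[0,0,0,0,0,0],[0,0,0,0,0,0]]
  gripper: 0

```text
time: 14.35
tcp_pos: [0.5174, 0.2718, 0.2617]
tcp_rot: [-90.0, -0.1, -82.0]
contact_force: [-0.1, -1.3, 0.2]
width: 1.002
```

```bash
python3 - <<'E'
from plan import *
inn("box"); plan(goal("box",[-49,-45,263]),1); print(sense()["width"])
T=read_camera("top");S=read_camera("scene")
def tri(a,b):
    zs=np.linspace(0,.3,301); e=[np.linalg.norm(proj(S,[ray(T,[a],z)[0]])[0]-b) for z in zs]; i=np.argmin(e); print(a,ray(T,[a],zs[i]).round(3),round(e[i],1))
tri((182,318),(418,180)); tri((125,315),(462,178)); tri((147.3,242.3),(449,184)) ; tri((195,234.3),(413,190))
t=cv2.imread("pics/top0.png")[:,:,::-1]; s=cv2.imread("pics/scene0.png")[:,:,::-1]
cv2.imwrite("pics/a4.png",np.hstack([np.vstack([crop(t,115,205,130,120,3)]),crop(S["img"],370,130,130,120,3)]))
E
```

```text
TCP in box [-48.9 -45.5 261.7] tool axes y,z [-0.001 -0.001 -1.   ] [ 1.     0.002 -0.001]
N 1 row [np.float64(-0.0005), np.float64(-0.0013), np.float64(-0.0001), np.float64(0.05), np.float64(0.09), np.float64(0.05)] d 1.4mm a 0.1 F [-0.1 -1.3  0.2] t 14.3
1.0015013692937247
(182, 318) [[0.371 0.329 0.155]] 1.1
(125, 315) [[0.377 0.456 0.156]] 1.5
(147.3, 242.3) [[0.529 0.364 0.27 ]] 2.9
(195, 234.3) [[0.544 0.27  0.272]] 3.1
```

View pics/a4.png

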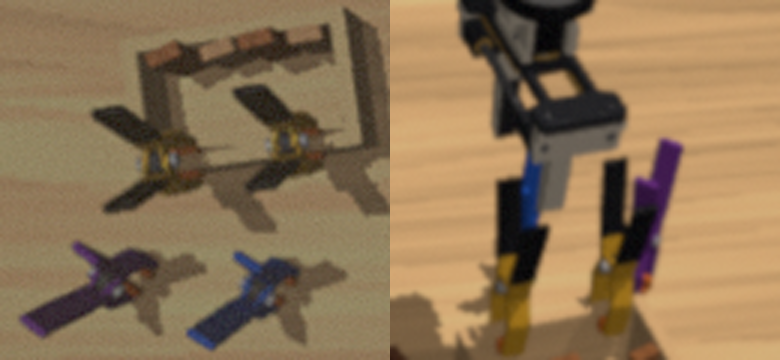

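```bash
python3 - <<'E'
from plan import *
S=read_camera("scene"); T=read_camera("top"); F=frame("box")
w=lambda p:(F@np.append(np.array(p)/1000,1))[:3]
for x in (46,50,56): print("tip",x,(proj(S,[w([-49+x,-45.5,262])])-[370,130])*3+[390,0])
for y in (-50,-45,-40,-35): print(y,"c1 +x end",(proj(S,[w([-12,y,225])])-[370,130])[0]*3+[390,0],"-x end",(proj(S,[w([-86,y,225])])-[370,130])[0]*3+[390,0],"piv",(proj(S,[w([-49,y,130])])-[370,130])[0]*3+[390,0],"top -x", (proj(T,[w([-86,y,225])])-[115,205])[0]*3,"top +x", (proj(T,[w([-12,y,225])])-[115,205])[0]*3)
for y in (50,55): print(y,"c2 +x end",(proj(S,[w([-12,y,225])])-[370,130])[0]*3+[390,0],"-x end",(proj(S,[w([-86,y,225])])-[370,130])[0]*3+[390,0],"top -x", (proj(T,[w([-86,y,225])])-[115,205])[0]*3,"top +x", (proj(T,[w([-12,y,225])])-[115,205])[0]*3)
E
```

```text
tip 46 [[542.66458654 201.91827536]]
tip 50 [[544.46019379 205.07027762]]
tip 56 [[547.16612511 209.82160965]]
-50 c1 +x end [529.10509361 229.70685785] -x end [498.20314894 173.75938525] piv [503.67647361 282.85917112] top -x [268.88366523 185.67794417] top +x [254.4507734   77.41600209]
-45 c1 +x end [534.7687221  228.65084768] -x end [503.6972006  172.77570694] piv [509.02346235 281.8305743 ] top -x [261.59907225 186.75339642] top +x [247.20322932  78.50289583]
-40 c1 +x end [540.4235841  227.59657688] -x end [509.1832282  171.79373253] piv [514.36291    280.80339495] top -x [254.31846131 187.82814467] top +x [239.95968697  79.58961535]
-35 c1 +x end [546.06965042 226.54405058] -x end [514.66120463 170.81346614] piv [519.6947913 279.777638 ] top -x [247.04194048 188.90217283] top +x [232.720253    80.67614512]
50 c2 +x end [640.68001356 208.92276357] -x end [606.52980298 154.41405492] top -x [124.07204402 207.03482952] top +x [110.38222312  99.10300451]
55 c2 +x end [646.1630611  207.90246346] -x end [611.85848059 153.46519086] top -x [116.88773073 208.09313068] top +x [103.23507714 100.18344766]
```

>>> send_rows:
  commands:
    - [[0,0.016,-0.001,0,0,0],[0,0.016,0,0,0,0],[0,0.016,0,0,0,0],[0,0.016,0,0,0,0],[0,0.015,0,0,0,0],[0,0,0,0,0,0],[0,0,0,0,0,0]]

```text
time: 15.25
tcp_pos: [0.5167, 0.2713, 0.1833]
tcp_rot: [-90.0, -0.0, -82.0]
contact_force: [-0.5, 0.8, -1.0]
width: 0.997
```

>>> send_rows:
  commands:
    - [[0,0,0,0,0,0],[0,0,0,0,0,0],[0,0,0,0,0,0],[0,0,0,0,0,0],[0,0,0,0,0,0],[0,0,0,0,0,0]]
  gripper: 50
  newtons: 45

```text
time: 15.85
tcp_pos: [0.5161, 0.2717, 0.183]
tcp_rot: [-90.0, -0.0, -82.0]
contact_force: [-1.2, -1.2, 0.9]
width: 0.805
```

>>> send_rows:
  commands:
    - [[0,0,0,0,0,0],[0,0,0,0,0,0],[0,0,0,0,0,0],[0,0,0,0,0,0],[0,0,0,0,0,0],[0,0,0,0,0,0]]
  gripper: 90

```text
time: 16.45
tcp_pos: [0.5164, 0.2716, 0.1829]
tcp_rot: [-90.0, -0.0, -82.0]
contact_force: [-0.6, -0.2, -1.5]
width: 0.653
```

>>> send_rows:
  commands:
    - [[0,0,0,0,0,0],[0,0,0,0,0,0],[0,0,0,0,0,0],[0,0,0,0,0,0],[0,0,0,0,0,0],[0,0,0,0,0,0],[0,0,0,0,0,0],[0,0,0,0,0,0]]
  gripper: 163

```text
time: 17.25
tcp_pos: [0.5164, 0.2716, 0.1829]
tcp_rot: [-90.0, -0.0, -82.0]
contact_force: [-0.7, 0.6, -1.6]
width: 0.367
```

>>> send_rows:
  commands:
    - [[0,-0.005,0,0,0,0],[0,-0.01,0,0,0,0],[0,-0.015,0,0,0,0],[0,-0.02,0,0,0,0],[0,-0.03,0,0,0,0],[0,-0.03,0,0,0,0],[0,-0.03,0,0,0,0],[0,-0.03,0,0,0,0],[0,-0.03,0,0,0,0],[0,0,0,0,0,0]]

```text
time: 18.25
tcp_pos: [0.5177, 0.2734, 0.3886]
tcp_rot: [-89.5, 0.3, -82.0]
contact_force: [0.1, 0.3, -1.1]
width: 0.363
```

```bash
python3 - <<'E'
from plan import *
import ov
inn("box"); s=sense(); print(s["width"],s["contact_force"],s["torque"])
C,_=now()
T=read_camera("top");S=read_camera("scene")
# clamp model from TCP: pivot 53 mm beyond TCP
Cl=C@np.linalg.inv(H(TOOL,[0,0,0]))@H(np.eye(3),[0,0,-.053])
def L(D):
    E=[((0,0,-73),(0,0,72)),((-15,0,0),(15,0,0)),((-20,-13,-64),(-20,13,-64)),((20,-13,-64),(20,13,-64)),((-17,0,95),(17,0,95))]
    return [np.array(e)/1000@Cl[:3,:3].T+Cl[:3,3] for e in E]
ov.lines=L
p=proj(S,[Cl[:3,3]])[0].astype(int); q=proj(T,[Cl[:3,3]])[0].astype(int)
cv2.imwrite("pics/a5.png",np.hstack([ov.draw(S,D,p[0]-50,p[1]-60,100,130,4),ov.draw(T,D,q[0]-50,q[1]-65,100,130,4)])); print(p,q)
E
```

```text
TCP in box [-48.5 -44.  388.6] tool axes y,z [ 0.01   0.004 -1.   ] [1.    0.001 0.01 ]
0.36273801736946565 [ 0.08868811  0.31940098 -1.06136234] [ 0.03688902 -0.11785023 -0.00512758]
[417 162] [183 246]
```

View pics/a5.png

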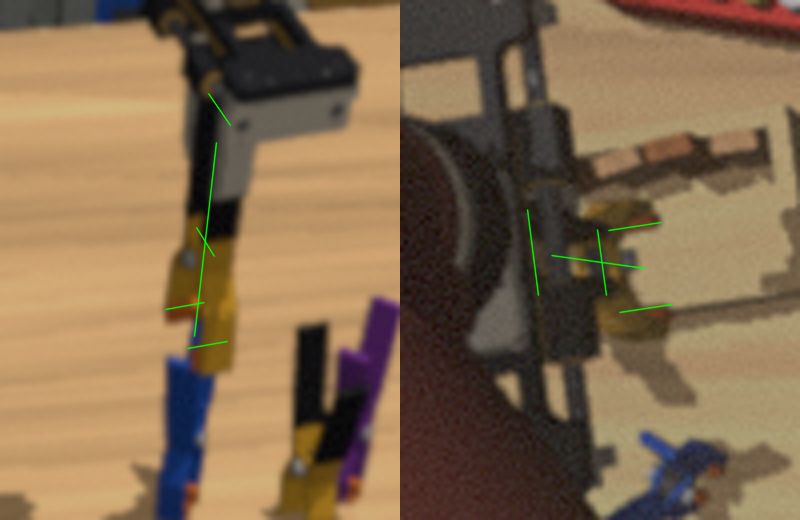

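```bash
python3 - <<'E'
from plan import *
plan(goal("tray",[-1,-70,225]),19)
E
```

```text
N 19 row [np.float64(0.017), np.float64(0.0033), np.float64(0.0003), np.float64(1.31), np.float64(0.09), np.float64(-0.02)] d 329.1mm a 25.0 F [-0.4 -0.1 -1.7] t 18.4
```

>>> send_rows:
  commands:
    - [[0.017,0.0033,0.0003,1.31,0.09,-0.02],[0.017,0.0033,0.0003,1.31,0.09,-0.02],[0.017,0.0033,0.0003,1.31,0.09,-0.02],[0.017,0.0033,0.0003,1.31,0.09,-0.02],[0.017,0.0033,0.0003,1.31,0.09,-0.02],[0.017,0.0033,0.0003,1.31,0.09,-0.02],[0.017,0.0033,0.0003,1.31,0.09,-0.02],[0.017,0.0033,0.0003,1.31,0.09,-0.02],[0.017,0.0033,0.0003,1.31,0.09,-0.02],[0.017,0.0033,0.0003,1.31,0.09,-0.02],[0.017,0.0033,0.0003,1.31,0.09,-0.02],[0.017,0.0033,0.0003,1.31,0.09,-0.02],[0.017,0.0033,0.0003,1.31,0.09,-0.02],[0.017,0.0033,0.0003,1.31,0.09,-0.02],[0.017,0.0033,0.0003,1.31,0.09,-0.02],[0.017,0.0033,0.0003,1.31,0.09,-0.02],[0.017,0.0033,0.0003,1.31,0.09,-0.02],[0.017,0.0033,0.0003,1.31,0.09,-0.02],[0.017,0.0033,0.0003,1.31,0.09,-0.02],[0,0,0,0,0,0]]

```text
time: 20.35
tcp_pos: [0.5727, -0.0502, 0.3205]
tcp_rot: [-65.5, -0.0, -84.0]
contact_force: [0.3, -0.2, -1.7]
width: 0.367
```

```bash
python3 - <<'E'
from plan import *
inn("tray"); print(sense()["width"]); plan(goal("tray",[-1,-70,200]),2)
E
```

```text
TCP in tray [ -5.3 -73.6 223.7] tool axes y,z [-0.009 -0.002 -1.   ] [ 1.    -0.004 -0.009]
0.36720310416595797
N 2 row [np.float64(-0.0018), np.float64(0.0118), np.float64(0.0022), np.float64(0.26), np.float64(-0.11), np.float64(0.06)] d 24.4mm a 0.6 F [ 0.3 -0.2 -1.7] t 20.4
```

>>> send_rows:
  commands:
    - [[-0.0018,0.0118,0.0022,0.26,-0.11,0.06],[-0.0018,0.0118,0.0022,0.26,-0.11,0.06],[0,0,0,0,0,0],[0,0,0,0,0,0]]

```text
time: 20.75
tcp_pos: [0.5884, -0.04, 0.3034]
tcp_rot: [-64.7, 0.0, -83.3]
contact_force: [0.8, -1.1, -1.8]
width: 0.363
```

```bash
python3 - <<'E'
from plan import *
import ov
inn("tray"); print(sense()["width"],sense()["contact_force"])
C,_=now(); S=read_camera("scene")
Cl=C@np.linalg.inv(H(TOOL,[0,0,0]))@H(np.eye(3),[0,0,-.053])
t=ov.pose(D["tray"],.12,A)
def L(D):
    E=[((0,0,-73),(0,0,72)),((-20,-13,-64),(-20,13,-64)),((20,-13,-64),(20,13,-64)),((20,-13,-73),(20,13,-73))]
    return [np.array(e)/1000@Cl[:3,:3].T+Cl[:3,3] for e in E]+[t(e) for e in ov.box(0,10,-95,95,0,66)]
ov.lines=L
cv2.imwrite("pics/a6.png",ov.draw(S,D,255,190,150,110,5))
E
```

```text
TCP in tray [  2.5 -65.2 201.1] tool axes y,z [ 0.005  0.004 -1.   ] [1.    0.007 0.005]
0.36263848931709125 [ 0.78389298 -1.05511032 -1.84192217]
```

View pics/a6.png

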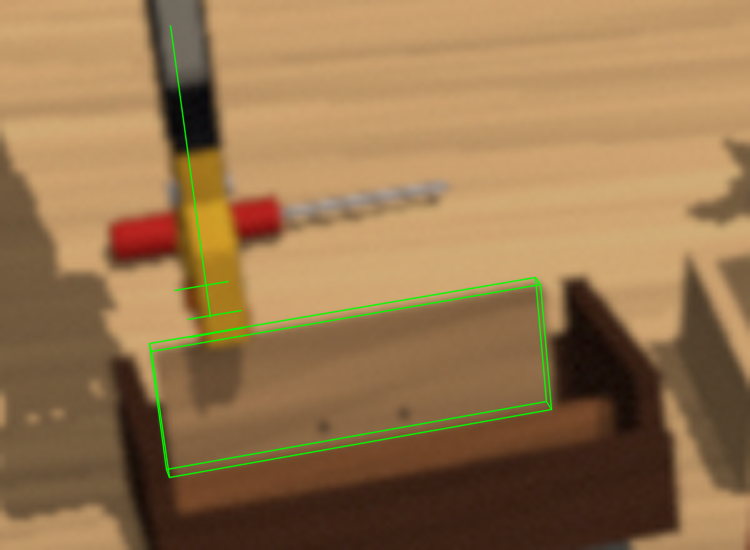

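>>> send_rows:
  commands:
    - [[0,0,0,0,0,0]]

```text
time: 20.9
tcp_pos: [0.5887, -0.0411, 0.3045]
tcp_rot: [-64.6, -0.0, -83.4]
contact_force: [-0.0, -0.5, -1.1]
width: 0.364
```

```bash
python3 - <<'E'
from plan import *
inn("tray"); plan(goal("tray",[-1,-68,190]),2)
E
```

```text
TCP in tray [  3.1 -66.2 202.1] tool axes y,z [ 0.007  0.002 -1.   ] [1.    0.006 0.007]
N 2 row [np.float64(0.0009), np.float64(0.0061), np.float64(-0.0021), np.float64(-0.21), np.float64(0.17), np.float64(-0.07)] d 12.9mm a 0.6 F [-0.  -0.5 -1.1] t 20.9
```

>>> send_rows:
  commands:
    - [[0.0009,0.0061,-0.0021,-0.21,0.17,-0.07],[0.0009,0.0061,-0.0021,-0.21,0.17,-0.07],[0,0,0,0,0,0],[0,0,0,0,0,0],[0,0,0,0,0,0]]

```text
time: 21.4
tcp_pos: [0.5902, -0.0431, 0.2914]
tcp_rot: [-65.0, 0.0, -83.8]
contact_force: [-0.4, -0.6, -1.5]
width: 0.369
```

```bash
python3 - <<'E'
from plan import *
inn("tray"); plan(goal("tray",[-1,-68,140]),4)
E
```

```text
TCP in tray [ -1.2 -68.5 189.7] tool axes y,z [-0. -0. -1.] [ 1.    -0.001 -0.   ]
N 4 row [np.float64(-0.0001), np.float64(0.0124), np.float64(0.0001), np.float64(0.0), np.float64(-0.01), np.float64(0.0)] d 49.7mm a 0.0 F [-0.4 -0.6 -1.5] t 21.4
```

Spot on. Lower in two stages.

>>> send_rows:
  commands:
    - [[0,0.008,0,0,0,0],[0,0.008,0,0,0,0],[0,0.008,0,0,0,0],[0,0,0,0,0,0]]

```text
time: 21.8
tcp_pos: [0.5997, -0.0419, 0.2677]
tcp_rot: [-65.2, 0.1, -83.8]
contact_force: [1.0, -0.1, -1.7]
width: 0.365
```

>>> send_rows:
  commands:
    - [[0,0.008,0,0,0,0],[0,0.008,0,0,0,0],[0,0.006,0,0,0,0],[0,0.003,0,0,0,0],[0,0,0,0,0,0],[0,0,0,0,0,0]]

```text
time: 22.4
tcp_pos: [0.6107, -0.0409, 0.247]
tcp_rot: [-65.0, 0.0, -83.8]
contact_force: [-0.4, -0.1, -1.0]
width: 0.365
```

```bash
python3 - <<'E'
from plan import *
inn("tray"); s=sense(); print(frame("tray")[:3,:3].T@s["contact_force"],s["torque"],s["width"])
E
```

```text
TCP in tray [ -1.3 -68.4 140.7] tool axes y,z [-0. -0. -1.] [ 1.    -0.001 -0.   ]
[-0.79452337 -0.03213127 -0.75584676] [-0.08888204  0.38797695 -0.0229769 ] 0.36502026743684746
```

>>> send_rows:
  commands:
    - [[0,0,0,0,0,0],[0,0,0,0,0,0],[0,0,0,0,0,0],[0,0,0,0,0,0],[0,0,0,0,0,0]]
  gripper: 110

```text
time: 22.9
tcp_pos: [0.6108, -0.041, 0.2471]
tcp_rot: [-65.0, 0.0, -83.8]
contact_force: [1.1, 0.0, -0.9]
width: 0.572
```

>>> send_rows:
  commands:
    - [[0,0,0,0,0,0],[0,0,0,0,0,0],[0,0,0,0,0,0],[0,0,0,0,0,0],[0,0,0,0,0,0],[0,0,0,0,0,0]]
  gripper: 0

```text
time: 23.5
tcp_pos: [0.6106, -0.0409, 0.247]
tcp_rot: [-65.0, 0.0, -83.8]
contact_force: [0.2, -0.0, 0.5]
width: 0.993
```

>>> send_rows:
  commands:
    - [[0,-0.01,0,0,0,0],[0,-0.02,0,0,0,0],[0,-0.025,0,0,0,0],[0,-0.025,0,0,0,0],[0,-0.025,0,0,0,0],[0,-0.025,0,0,0,0],[0,0,0,0,0,0],[0,0,0,0,0,0]]

```text
time: 24.3
tcp_pos: [0.5559, -0.0469, 0.3653]
tcp_rot: [-65.0, -0.0, -83.9]
contact_force: [-0.3, 0.4, 0.1]
width: 0.997
```

```bash
python3 - <<'E'
from plan import *
inn("tray"); print(sense()["width"])
G=goal("box",[-49.5,52,263]); plan(G,20)
S=read_camera("scene"); T=read_camera("top")
t=frame("tray")
w=lambda p:(t@np.append(np.array(p)/1000,1))[:3]
# look for yellow/orange in scene tray region numerically
im=S["img"]; hsv=cv2.cvtColor(im,cv2.COLOR_RGB2HSV)
m=((hsv[:,:,0]>17)&(hsv[:,:,0]<30)&(hsv[:,:,1]>170)&(hsv[:,:,2]>90)).astype(np.uint8)
n,_,st,ce=cv2.connectedComponentsWithStats(m)
print([(st[i].tolist(),ce[i].round(1).tolist()) for i in range(1,n) if st[i][4]>25])
print("exp pivot",proj(S,[w([-1,-67,84]),w([-1,-67,20]),w([20,-67,60])]).round(1))
E
```

```text
TCP in tray [ -1.3 -68.5 271.2] tool axes y,z [ 0.    -0.001 -1.   ] [ 1.    -0.001  0.   ]
0.9969176685312662
N 20 row [np.float64(-0.0209), np.float64(0.005), np.float64(-0.0012), np.float64(-1.25), np.float64(-0.09), np.float64(0.02)] d 430.9mm a 25.1 F [-0.3  0.4  0.1] t 24.3
[([149, 0, 29, 13, 167], [163.0, 6.1]), ([146, 123, 34, 35, 912], [162.6, 141.6]), ([441, 208, 6, 11, 44], [443.3, 212.0]), ([437, 219, 14, 23, 195], [444.6, 229.1]), ([292, 244, 14, 38, 326], [298.3, 263.0])]
exp pivot [[294.9 249.2]
 [298.2 273.7]
 [297.5 261.7]]
```

>>> send_rows:
  commands:
    - [[-0.0209,0.005,-0.0012,-1.25,-0.09,0.02],[-0.0209,0.005,-0.0012,-1.25,-0.09,0.02],[-0.0209,0.005,-0.0012,-1.25,-0.09,0.02],[-0.0209,0.005,-0.0012,-1.25,-0.09,0.02],[-0.0209,0.005,-0.0012,-1.25,-0.09,0.02],[-0.0209,0.005,-0.0012,-1.25,-0.09,0.02],[-0.0209,0.005,-0.0012,-1.25,-0.09,0.02],[-0.0209,0.005,-0.0012,-1.25,-0.09,0.02],[-0.0209,0.005,-0.0012,-1.25,-0.09,0.02],[-0.0209,0.005,-0.0012,-1.25,-0.09,0.02],[-0.0209,0.005,-0.0012,-1.25,-0.09,0.02],[-0.0209,0.005,-0.0012,-1.25,-0.09,0.02],[-0.0209,0.005,-0.0012,-1.25,-0.09,0.02],[-0.0209,0.005,-0.0012,-1.25,-0.09,0.02],[-0.0209,0.005,-0.0012,-1.25,-0.09,0.02],[-0.0209,0.005,-0.0012,-1.25,-0.09,0.02],[-0.0209,0.005,-0.0012,-1.25,-0.09,0.02],[-0.0209,0.005,-0.0012,-1.25,-0.09,0.02],[-0.0209,0.005,-0.0012,-1.25,-0.09,0.02],[-0.0209,0.005,-0.0012,-1.25,-0.09,0.02]]

```text
time: 26.4
tcp_pos: [0.5037, 0.3684, 0.2601]
tcp_rot: [-90.2, -0.1, -82.0]
contact_force: [0.4, 0.4, -0.2]
width: 1.001
```

>>> send_rows:
  commands:
    - [[0,0,0,0,0,0],[0,0,0,0,0,0],[0,0,0,0,0,0]]

```text
time: 26.7
tcp_pos: [0.5048, 0.3664, 0.2618]
tcp_rot: [-90.1, -0.1, -82.1]
contact_force: [0.3, -0.8, 0.3]
width: 0.995
```

```bash
python3 - <<'E'
from plan import *
inn("box"); plan(goal("box",[-49.5,51,250]),1)
E
```

```text
TCP in box [-48.4  49.8 261.8] tool axes y,z [-0.001 -0.001 -1.   ] [ 1.    -0.001 -0.001]
N 1 row [np.float64(-0.0012), np.float64(0.0118), np.float64(-0.0011), np.float64(0.05), np.float64(-0.04), np.float64(0.08)] d 11.9mm a 0.1 F [ 0.3 -0.8  0.3] t 26.7
```

>>> send_rows:
  commands:
    - [[-0.001,0.012,-0.001,0,0,0],[0,0.016,0,0,0,0],[0,0.016,0,0,0,0],[0,0.016,0,0,0,0],[0,0.018,0,0,0,0],[0,0,0,0,0,0],[0,0,0,0,0,0]]

```text
time: 27.4
tcp_pos: [0.5032, 0.3679, 0.1842]
tcp_rot: [-90.1, -0.0, -82.1]
contact_force: [-0.3, 0.5, -0.7]
width: 1.0
```

>>> send_rows:
  commands:
    - [[0,0,0,0,0,0],[0,0,0,0,0,0],[0,0,0,0,0,0],[0,0,0,0,0,0],[0,0,0,0,0,0],[0,0,0,0,0,0],[0,0,0,0,0,0]]
  gripper: 90
  newtons: 45

```text
time: 28.1
tcp_pos: [0.5031, 0.3685, 0.1842]
tcp_rot: [-90.0, 0.0, -82.0]
contact_force: [-0.5, 0.5, -0.9]
width: 0.652
```

>>> send_rows:
  commands:
    - [[0,0,0,0,0,0],[0,0,0,0,0,0],[0,0,0,0,0,0],[0,0,0,0,0,0],[0,0,0,0,0,0],[0,0,0,0,0,0],[0,0,0,0,0,0],[0,0,0,0,0,0]]
  gripper: 163

```text
time: 28.9
tcp_pos: [0.5031, 0.3686, 0.1843]
tcp_rot: [-90.0, 0.0, -82.0]
contact_force: [-0.4, 0.1, -1.3]
width: 0.369
```

>>> send_rows:
  commands:
    - [[0,-0.005,0,0,0,0],[0,-0.01,0,0,0,0],[0,-0.015,0,0,0,0],[0,-0.02,0,0,0,0],[0,-0.03,0,0,0,0],[0,-0.03,0,0,0,0],[0,-0.03,0,0,0,0],[0,-0.03,0,0,0,0],[0,-0.03,0,0,0,0],[0,0,0,0,0,0],[0,0,0,0,0,0],[0,0,0,0,0,0]]

```text
time: 30.1
tcp_pos: [0.5027, 0.3679, 0.3829]
tcp_rot: [-90.2, -0.1, -82.0]
contact_force: [-0.2, -0.6, -1.2]
width: 0.364
```

```bash
python3 - <<'E'
from plan import *
inn("box"); print(sense()["width"]); plan(goal("tray",[-1,68,225]),14)
C,s=now(); S=read_camera("scene"); im=S["img"]; hsv=cv2.cvtColor(im,cv2.COLOR_RGB2HSV)
m=((hsv[:,:,0]>17)&(hsv[:,:,0]<30)&(hsv[:,:,1]>170)&(hsv[:,:,2]>90)).astype(np.uint8)
n,_,st,ce=cv2.connectedComponentsWithStats(m)
print([(st[i].tolist(),ce[i].round(1).tolist()) for i in range(1,n) if st[i][4]>25])
print(proj(S,[C[:3,3]-[0,0,.053],C[:3,3]-[-.02,0,.053+.073]]))
E
```

```text
TCP in box [-50.2  51.6 382.9] tool axes y,z [-0.003 -0.002 -1.   ] [ 1.     0.001 -0.003]
0.36372139296713074
N 14 row [np.float64(0.0201), np.float64(0.0046), np.float64(0.0008), np.float64(1.8), np.float64(0.13), np.float64(-0.02)] d 289.1mm a 25.2 F [-0.2 -0.6 -1.2] t 30.1
[([149, 0, 29, 13, 168], [163.1, 6.2]), ([249, 0, 22, 5, 50], [260.8, 2.0]), ([146, 123, 34, 35, 908], [162.6, 141.6]), ([444, 151, 18, 39, 301], [455.0, 170.5]), ([292, 244, 14, 38, 330], [298.4, 263.1])]
[[453.81309985 157.20964225]
 [451.96483862 185.43548645]]
```

>>> send_rows:
  commands:
    - [[0.0201,0.0046,0.0008,1.8,0.13,-0.02],[0.0201,0.0046,0.0008,1.8,0.13,-0.02],[0.0201,0.0046,0.0008,1.8,0.13,-0.02],[0.0201,0.0046,0.0008,1.8,0.13,-0.02],[0.0201,0.0046,0.0008,1.8,0.13,-0.02],[0.0201,0.0046,0.0008,1.8,0.13,-0.02],[0.0201,0.0046,0.0008,1.8,0.13,-0.02],[0.0201,0.0046,0.0008,1.8,0.13,-0.02],[0.0201,0.0046,0.0008,1.8,0.13,-0.02],[0.0201,0.0046,0.0008,1.8,0.13,-0.02],[0.0201,0.0046,0.0008,1.8,0.13,-0.02],[0.0201,0.0046,0.0008,1.8,0.13,-0.02],[0.0201,0.0046,0.0008,1.8,0.13,-0.02],[0.0201,0.0046,0.0008,1.8,0.13,-0.02],[0,0,0,0,0,0],[0,0,0,0,0,0],[0,0,0,0,0,0]]

```text
time: 31.85
tcp_pos: [0.5617, 0.0941, 0.3241]
tcp_rot: [-64.8, 0.2, -83.7]
contact_force: [0.2, 0.6, -1.0]
width: 0.361
```

```bash
python3 - <<'E'
from plan import *
inn("tray"); print(sense()["width"]);plan(goal("tray",[-1,68,190]),3)
E
```

```text
TCP in tray [  0.4  71.  225.1] tool axes y,z [ 0.003  0.004 -1.   ] [1.    0.    0.003]
0.3605108360268192
N 3 row [np.float64(0.001), np.float64(0.0117), np.float64(-0.0005), np.float64(-0.05), np.float64(0.0), np.float64(-0.07)] d 35.2mm a 0.3 F [ 0.2  0.6 -1. ] t 31.9
```

>>> send_rows:
  commands:
    - [[0.001,0.0117,-0.0005,-0.05,0,-0.07],[0.001,0.0117,-0.0005,-0.05,0,-0.07],[0.001,0.0117,-0.0005,-0.05,0,-0.07],[0,0,0,0,0,0],[0,0,0,0,0,0],[0,0,0,0,0,0]]

```text
time: 32.45
tcp_pos: [0.5758, 0.091, 0.2918]
tcp_rot: [-65.0, -0.0, -83.9]
contact_force: [-1.1, -0.7, -1.1]
width: 0.362
```

```bash
python3 - <<'E'
from plan import *
inn("tray"); plan(goal("tray",[-1.3,68,141]),4)
E
```

```text
TCP in tray [ -0.9  66.4 190. ] tool axes y,z [ 0.001 -0.002 -1.   ] [ 1.    -0.001  0.001]
N 4 row [np.float64(-0.0004), np.float64(0.0123), np.float64(-0.0001), np.float64(-0.01), np.float64(-0.02), np.float64(0.02)] d 49.1mm a 0.1 F [-1.1 -0.7 -1.1] t 32.5
```

>>> send_rows:
  commands:
    - [[-0.0004,0.008,0,0,0,0],[-0.0004,0.008,0,0,0,0],[-0.0004,0.008,0,0,0,0],[0,0,0,0,0,0]]

```text
time: 32.85
tcp_pos: [0.5852, 0.0928, 0.2681]
tcp_rot: [-65.1, -0.1, -83.9]
contact_force: [-0.5, -0.4, -1.4]
width: 0.365
```

>>> send_rows:
  commands:
    - [[-0.0004,0.008,0,0,0,0],[0,0.008,0,0,0,0],[0,0.006,0,0,0,0],[0,0.003,0,0,0,0],[0,0,0,0,0,0],[0,0,0,0,0,0]]

```text
time: 33.45
tcp_pos: [0.5961, 0.0945, 0.2472]
tcp_rot: [-65.0, -0.1, -83.9]
contact_force: [-0.6, 0.2, -1.1]
width: 0.363
```

```bash
python3 - <<'E'
from plan import *
inn("tray"); s=sense(); print(frame("tray")[:3,:3].T@s["contact_force"],s["torque"],s["width"])
E
```

```text
TCP in tray [ -1.1  67.8 140.9] tool axes y,z [ 0.    -0.002 -1.   ] [ 1.    -0.001  0.   ]
[-0.99316788  0.29824466 -0.75899135] [-0.02390306  0.47022118 -0.01655802] 0.3626917966598427
```

>>> send_rows:
  commands:
    - [[0,0,0,0,0,0],[0,0,0,0,0,0],[0,0,0,0,0,0],[0,0,0,0,0,0],[0,0,0,0,0,0]]
  gripper: 110

```text
time: 33.95
tcp_pos: [0.596, 0.0944, 0.2473]
tcp_rot: [-65.0, -0.1, -83.9]
contact_force: [0.2, 0.1, -1.3]
width: 0.572
```

>>> send_rows:
  commands:
    - [[0,0,0,0,0,0],[0,0,0,0,0,0],[0,0,0,0,0,0],[0,0,0,0,0,0],[0,0,0,0,0,0],[0,0,0,0,0,0]]
  gripper: 0

```text
time: 34.55
tcp_pos: [0.5961, 0.0945, 0.2473]
tcp_rot: [-65.0, -0.1, -83.9]
contact_force: [0.3, 0.3, 0.2]
width: 0.991
```

>>> send_rows:
  commands:
    - [[0,-0.01,0,0,0,0],[0,-0.02,0,0,0,0],[0,-0.025,0,0,0,0],[0,-0.025,0,0,0,0],[0,-0.025,0,0,0,0],[0,-0.025,0,0,0,0],[0,-0.025,0,0,0,0],[0,-0.025,0,0,0,0],[0,-0.025,0,0,0,0],[0,-0.025,0,0,0,0],[0,0,0,0,0,0],[0,0,0,0,0,0]]

```text
time: 35.75
tcp_pos: [0.4989, 0.0844, 0.4559]
tcp_rot: [-64.9, -0.1, -83.9]
contact_force: [1.0, 0.2, 0.1]
width: 0.995
```

```bash
python3 - <<'E'
from plan import *
import ov
S=read_camera("scene"); T=read_camera("top")
t=ov.pose(D["tray"],.12,A)
def L(D): return [t(e) for e in ov.box(0,10,-95,95,0,66)+[((12,-68-13,20),(12,-68+13,20)),((12,68-13,20),(12,68+13,20))]]
a=crop(S["img"],255,200,130,110,3).copy()
ov.lines=L
cv2.imwrite("pics/a7.png",np.vstack([np.hstack([a,ov.draw(S,D,255,200,130,110,3)]),np.hstack([crop(T["img"],245,110,130,90,3),crop(S["img"],380,150,130,90,3)])]))
E
```

```text
(no output)
```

View pics/a7.png

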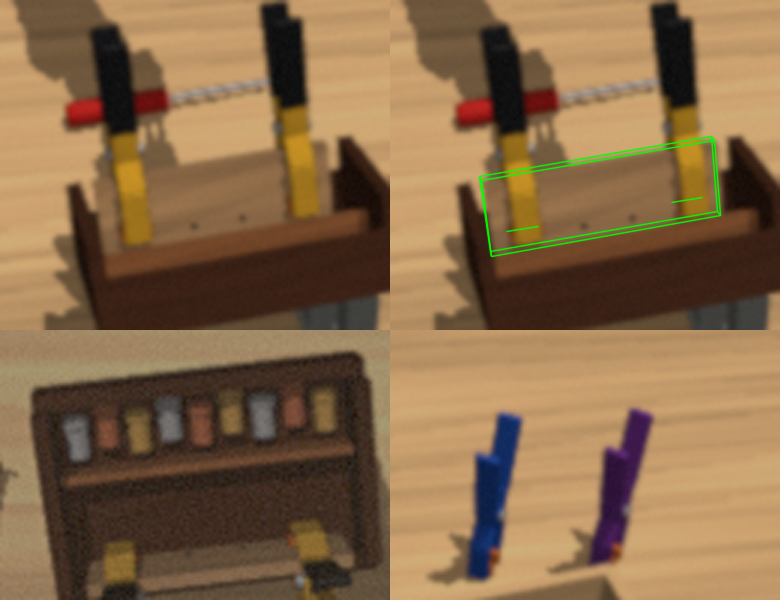

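```bash
python3 -c "
from rig import *
print(sense()['time'],job_done())"
```

```text
the job is handed in; nothing more can be done
35.85 None
```

The raiser board is standing in the tray against the low front, and both yellow clamps are clipped over the front and the board. I handed the job in at 35.9 s, with the gripper open and clear.

**Board:** I felt light contact at the tray floor and then at the front, both under about 10 N, before letting go. Contact with the front came about 3 mm nearer the robot than the cameras had suggested, so I corrected the tray position before placing the clamps.

**Clamps:** One is about 68 mm to each side of the board's middle, with the pads about 20 to 23 mm above the tray floor, below the 34 mm front. I saw no contact force going on and at most about 1.5 N on release.

**Last picture:** It shows the board seated where expected and both clamps upright on it. The screwdriver is still in place, and the blue and purple clamps are standing.

**What I could not confirm:**
- **Outer pads:** the front hid them from both cameras, so their bite on the outside is inferred from the geometry and the clean release.
- **Clamp depth:** in the hand, clamp 1 looked about 3 mm lower than nominal, which is within the allowed depth. I didn't check this on clamp 2.
- **Jar and bin:** the screw jar and red bin were outside the last picture, but no move went near them.

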